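# Swing the hand press over the round anvil and relock it

### The arm

A 6-joint arm with a two-finger parallel gripper is mounted at the origin on the work surface. World frame = base frame: x ahead of the robot, y to its left, z up, the work surface at z = 0. Lengths are in mm, angles in rad, forces in N, time in s.
With the tool pointing down it reaches from about 275 to 1000 mm from the base axis. Payload 8.4 kg.
Tool frame: the origin (TCP) lies at the centre of the arm's flange, where the gripper is bolted on; the fingertips stand 173 mm ahead of it and the grasp point (between the pads) lies 155 mm ahead of it; z points along the fingers, y is the direction in which the jaws open and shut (so a half turn about z gives the same grasp; the last joint's range is limited). The gripper opens to 85 mm and grips with 20 to 120 N. Pads are 22 mm wide; open, the fingers measure 114 mm over their backs; the gripper's body (76 mm by 85 mm) begins 54 mm behind the grasp point. The pads swing forward as they close: fully open they stand 13 mm farther back than shut.
Start: joints at [1.25, 0.353, 1.633, -0, 1.155, -0.002], TCP at [195.891, 593.512, 404.681] pointing down, gripper open.
Joint ranges: [-2.63, 2.63], [-0.92, 2.1], [0.06, 2.66], [-1.3, 4.44], [0, 2.69], [-3.02, 3.02]. Speed limits (rad/s): [2.22, 2.22, 2.79, 3.14, 3.14, 3.14].

### API

Orientations are given as [roll, pitch, yaw] about the fixed x, y, z axes, in that order (R = Rz(yaw) Ry(pitch) Rx(roll)).
In Python, from rig import sense, grab_frame, camera_model, sign_off gives the robot as it stands. The module is installed in compiled form; this text tells all that it offers.
- The arm moves only by the tool step_arm, never from a script. Its argument "commands" is a list of rows, each a list of 3 entries, a list of its own where there are three numbers: the shift along the tool's x, y, z in mm, then the turn about the tool's z in rad, then the opening, from 0 (shut) to 1 (fully open). A call has 1 to 20 rows; each row shifts and turns the pose as measured when the row begins, along the tool's axes as they then stand; what a row does not reach is not made up. A row lasts 1/8 s, in which the tool goes at most 62.5 mm and 10.7 degrees, less where a joint would pass 70% of its speed; a pose out of reach is approached as far as the arm can. A call with a gripper value outside its range is refused whole. The fingers move at their own pace and stop on an object; "force" is the grip in N (left out, the last holds). Time passes only in rows, so rows that do not move let the fingers close. It gives the time, the measured TCP pose, the force and the opening at its end, in the units of the state.
- sense(): the state, without advancing time (a new reading comes with each control period).
- grab_frame(name): name is "side" or "top" or "wrist"; returns the picture (420x560x3 uint8, blue, green, red); there is no depth.
- camera_model(name): a dict with "fx", "fy", "cx", "cy" (pixels), "dist" ([k1, k2, p1, p2, k3] as OpenCV has them; the pictures are not rectified), "R" (3x3) and "t" (3): a world point X has camera coordinates R X + t. Camera axes: x right, y down, z forward; pixel columns grow to the right and rows downward; lengths in mm; the calibration is good to about 2 mm. A picture is of the moment at which its call begins: read the wrist's pose just before it. camera_model takes no time and is no camera call; for the wrist camera it gives the pose at the moment of the call.
- sign_off(): hands the job in, once; it reports no verdict.
The state is a dict: "clock": time; "qpos": joint angles; "qvel": joint speeds; "joint_efforts": joint torques, N m; "eef_pos": TCP position; "tcp_rot": TCP orientation; "contact_force": force on the tool from outside, world axes, zero at the start; "wrist_torque": the same for the moment, N m; "opening": opening from 0.0 (shut) to 1.0 (fully open).
Only numpy, scipy, OpenCV 4.12 (cv2) and the standard library are available. Lean on these libraries where they do the work, as an engineer would, in place of code of your own. Each camera call takes 0.05 s, during which the arm holds its last target. There are 200 camera calls.

### The job

Set the hand press up for work on its round anvil: pull up the black T-handle of the locking plunger and twist it about a quarter turn clockwise, so that it stays parked out. Swing the arm, which has an upright wooden handle, until the punch stands over the round anvil, and only then twist the T-handle back so that the plunger drops fully home and locks the arm there. Let go, and leave the loose things around the press where they are.

Things in the scene. Friction and masses are not known exactly. Their poses are not given: they have to be found in the camera images.
- press: Swing-arm hand press, bolted down; grey base plate 270 x 330 x 12 mm, 200 mm of it in front of the vertical swivel axis. Origin on that axis at table level; -x is the press's front (towards the robot), +y its left, z up. Its arm has five stops at -50, -25, 0, 25, 50 degrees. Four steel anvils 30 mm high stand under the punch's stops, any order, none at 0: round, square, triangular, grooved.
- swing (a joint): Arm angle about the swivel axis, rad, -1.0 to 1.0: 0 = arm points along the press's -x; positive = anticlockwise from above (the punch moves to the press's -y). Starts locked at the middle stop, 0. Unlocked, it turns with light friction (about 1 N at the handle) and stays where it is left.
- wood_handle (a point): Centre of the upright round wooden handle fixed on top of the arm's end, 160 mm from the swivel axis, 127 mm above the table. 26 mm across, 57 mm high (98 to 155 mm above the table). Its axes are the arm's: -x points from the swivel axis to the handle.
- punch_tip (a point): Lower end of the punch under the arm's end, straight below the wooden handle, 160 mm from the swivel axis, 53 mm above the table.
- round_anvil_top (a point): Centre of the top of the round anvil (50 mm across), 42 mm above the table, 160 mm from the swivel axis, exactly under one of the arm's stops.
- t_handle (a point): Centre of the plunger's black T-handle, 75 mm from the swivel axis along the press's +y; 135 mm above the table when home. A level bar 70 mm long, 14 thick, 26 high; its own y runs along the bar, which lies along the press's y when home. A 9 mm stem joins it to a steel collar (37 x 36 mm) whose top is 28 mm below the bar's centre when home.
- plunger_pull (a joint): Lift of the plunger, m, 0 (home) to 0.026 (stop). A spring pulls it down, 4 N at home, 9 N at the top. The pin blocks the arm up to a lift of about 0.018. At home a cross pin on the stem lies in the collar's slot, so the handle cannot turn; above about 0.021 it turns, and let go while turned it stays parked on the collar at about 0.021.
- plunger_twist (a joint): Turn of the T-handle, rad, 0 to 1.55 clockwise from above, stops at both ends, light friction; 0 = cross pin over its slot. Turned back to 0 and let go, the spring drives the plunger home if the arm is at a stop: the pin's round end finds its notch from up to about 0.04 rad off and pulls the arm true.
- tape_roll: Bystander, loose, to be left alone: a roll of tape, 90 mm across, 25 mm high.
- rivet_jar: Bystander, loose, to be left alone: a glass jar, 64 mm across, 75 mm high.
- mallet: Bystander, loose, to be left alone: a rubber mallet, 240 mm long, lying.
- burnish_block: Bystander, loose, to be left alone: a wooden block 90 x 50 x 30 mm.
- awl: Bystander, loose, to be left alone: an awl with a wooden handle, 170 mm long, lying.

How it is judged:
By the outcome, as a careful person would: the job done as asked, in the order asked, and still so for the second after the job is handed in, with the robot touching nothing.
It also fails if it takes over 70 s, if anything falls off the work surface, if the arm or the gripper's body presses on something with over 40 N, if the wrist force passes 120 N, or if a joint passes its speed limit or range.

## Working session

There is one attempt and no reset: what is moved stays moved. The work goes in short steps, Python scripts to look and compute and a tool call to move; the robot and the scene stay as the last step left them, time stands still between calls to the robot, and variables do not carry over. Pictures are saved under pics/ and viewed, about 8 in all and at most 12, crops included, and the job is handed in when it is done.

Besides the shell and the picture viewer there is one more tool, called as a command line: name --argument value ..., lists and objects as JSON in quotes. step_arm: Moves the arm, as the interface text tells. Its arguments: {"type":"object","properties":{"commands":{"type":"array","items":{"type":"array"}},"force":{"type":"number"}},"required":["commands"]}

```bash
mkdir -p pics; python3 - <<'E'
from rig import *
import cv2
s=sense();print(s)
for n in("top","side"):
    cv2.imwrite(f"pics/{n}0.png",grab_frame(n));print(camera_model(n))
E
```

```text
{'clock': 0.0, 'qpos': array([ 1.24963554e+00,  3.53583560e-01,  1.63414909e+00,  3.23379009e-05,
        1.15521238e+00, -2.40539556e-03]), 'qvel': array([ 0.00116267, -0.00043058,  0.00080383, -0.00159106,  0.00038632,
        0.00079291]), 'joint_efforts': array([ 3.64986743e-03, -6.05253983e+01, -3.42068517e+01,  4.02970745e-04,
        9.41886858e-03, -4.10486757e-05]), 'eef_pos': array([195.78484721, 593.27896383, 403.99546674]), 'tcp_rot': array([-3.14024035e+00, -3.28205607e-05,  2.82282417e+00]), 'contact_force': array([ 0.15554456, -0.46352729,  0.9713856 ]), 'wrist_torque': array([-0.07340319, -0.01957681,  0.02414608]), 'opening': 0.999564378923866}
{'fx': 487.108402656899, 'fy': 487.108402656899, 'cx': 276.51045320236113, 'cy': 201.66072297336424, 'dist': array([-0.01650301,  0.        ,  0.        ,  0.        ,  0.        ]), 'R': array([[ 0.12059307, -0.9926922 ,  0.00441612],
       [-0.97160497, -0.1189413 , -0.20454032],
       [ 0.20357084,  0.02037542, -0.97884818]]), 't': array([ -33.10494974,  585.50256943, 1190.42342885])}
{'fx': 515.5549260801185, 'fy': 515.5549260801185, 'cx': 284.4757479805341, 'cy': 205.99195761015457, 'dist': array([-0.19137956,  0.        ,  0.        ,  0.        ,  0.        ]), 'R': array([[-0.94658957, -0.32239174,  0.00563483],
       [-0.24305712,  0.70195034, -0.66946916],
       [ 0.21187596, -0.63508211, -0.74281848]]), 't': array([ 559.29239678,  181.96942634, 1110.67952057])}
```

View pics/top0.png

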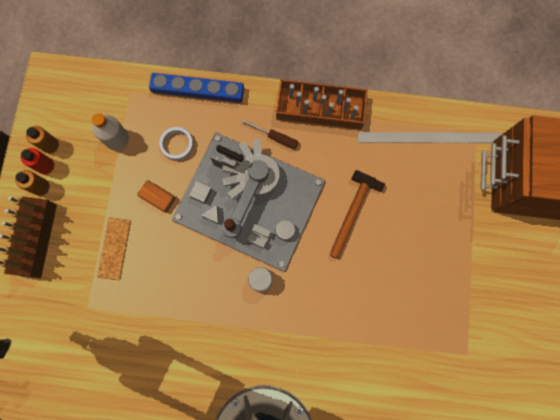

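View pics/side0.png

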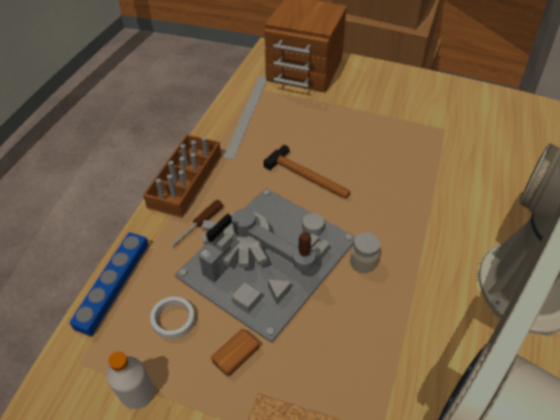

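Top: T-handle at about (230,153), wooden handle (230,225), and round anvil (285,230), the outermost one on the press's -y side, which suggests +50°. Side: T-handle (219,228), wooden handle (304,243), round anvil (313,224). Next I'll refine these positions.

```bash
cat > h.py <<'E'
import numpy as np, cv2
from rig import *
def ray(n,px,m=None):
    m=m or camera_model(n)
    K=np.array([[m['fx'],0,m['cx']],[0,m['fy'],m['cy']],[0,0,1]])
    u=cv2.undistortPoints(np.array([[px]],float),K,m['dist'])[0,0]
    R,t=np.array(m['R']),np.array(m['t'])
    return -R.T@t, R.T@np.array([u[0],u[1],1])
def onz(n,px,z,m=None):
    o,d=ray(n,px,m); return o+d*(z-o[2])/d[2]
def proj(n,X,m=None):
    m=m or camera_model(n)
    K=np.array([[m['fx'],0,m['cx']],[0,m['fy'],m['cy']],[0,0,1]])
    return cv2.projectPoints(np.array([X],float),cv2.Rodrigues(np.array(m['R']))[0],np.array(m['t']),K,m['dist'])[0][0,0]
def tri(p,q,a="top",b="side"):
    o1,d1=ray(a,p);o2,d2=ray(b,q)
    s=np.linalg.lstsq(np.c_[d1,-d2],o2-o1,rcond=None)[0]
    A,B=o1+s[0]*d1,o2+s[1]*d2
    return (A+B)/2,np.linalg.norm(A-B)
E
python3 - <<'E'
from h import *
for n,(x,y,w,h) in {"top":(165,120,170,155),"side":(170,180,190,160)}.items():
    im=cv2.imread(f"pics/{n}0.png")
    cv2.imwrite(f"pics/{n}c.png",cv2.resize(im[y:y+h,x:x+w],None,fx=4,fy=4,interpolation=cv2.INTER_CUBIC)[:600])
    c=im[y:y+h,x:x+w].astype(int)
    for nm,mk in(("black",c.max(2)<45),("brown",(c[...,2]-c[...,0]>25)&(c[...,2]<130))):
        k,l,st,ce=cv2.connectedComponentsWithStats(mk.astype(np.uint8))
        for i in range(1,k):
            if st[i,4]>15:
                p=ce[i]+[x,y]; print(n,nm,p.round(1),st[i],"z135",onz(n,p,137).round(1))
E
```

```text
top black [230.8 154.1] [ 52  27  26  14 124] z135 [674.2 162.3 137. ]
top black [231.9 227.5] [ 63 104   7   7  23] z135 [494.  134.3 137. ]
top brown [313.1 122.3] [114   0  56   8 271] z135 [781.1 -29.7 137. ]
top brown [249.8 125.1] [79  2 12  7 19] z135 [754.6 126.  137. ]
top brown [283.5 139.7] [ 98   9  37  22 344] z135 [727.   38.2 137. ]
top brown [170.7 138. ] [  0  11  19  22 118] z135 [697.3 315.9 137. ]
top brown [189.2 151.7] [  6  15  26  27 145] z135 [667.8 264.7 137. ]
top brown [266.5 151.9] [96 29 10  8 48] z135 [690.6  76.1 137. ]
top brown [304.5 226.8] [116  60  44  92 139] z135 [516.7 -37.2 137. ]
top brown [171.5 203.7] [  0  71  15  23 150] z135 [533.7 286.6 137. ]
top brown [228.6 223.4] [60 99  9 10 65] z135 [502.9 143.5 137. ]
top brown [270.8 272.5] [103 150   7   5  17] z135 [399.7  29.3 137. ]
side black [218.4 228.5] [ 37  35  25  27 281] z135 [675.5 170.4 137. ]
side black [305.1 249.1] [130  63  10  13  77] z135 [493.5 162.8 137. ]
side brown [185.1 196.5] [  0   0  39  39 924] z135 [779.6 112.3 137. ]
side brown [331.7 188.4] [136   0  45  20 318] z135 [487.9 -14.4 137. ]
side brown [255.  197.5] [73  8 25 21 25] z135 [635.9  65.7 137. ]
side brown [203.9 217.7] [  2  19  53  49 524] z135 [715.6 153.8 137. ]
side brown [222.6 217. ] [45 33 17 10 37] z135 [679.5 139.3 137. ]
side brown [304.2 242.6] [130  52  10  23 187] z135 [500.  148.1 137. ]
side brown [214.6 297.4] [  5  61  92  99 174] z135 [616.7 323.2 137. ]
side brown [323.9 283.4] [104  66  86  94 280] z135 [436.3 228.2 137. ]
side brown [190.  321.2] [  0 121  29  39 141] z135 [638.1 383.8 137. ]
side brown [178.5 306.1] [  0 125  18   6  29] z135 [671.2 362.7 137. ]
side brown [244.9 334.3] [ 60 149  29  11 107] z135 [536.6 375.  137. ]
```

View pics/topc.png

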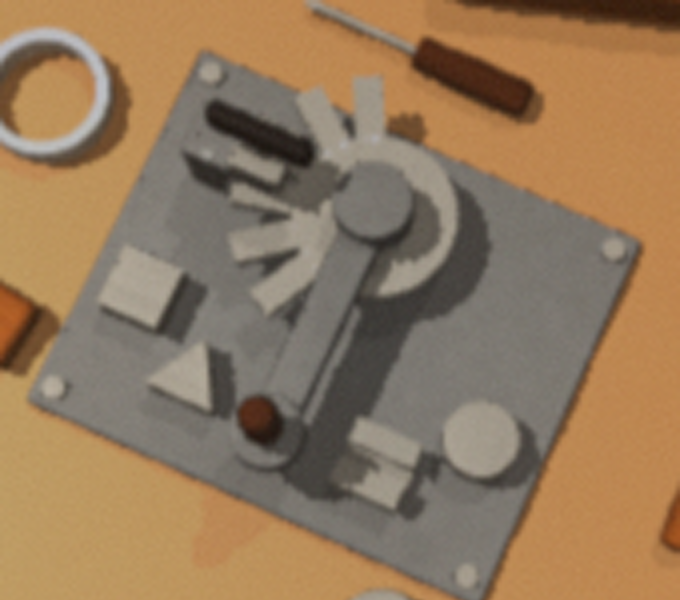

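View pics/sidec.png

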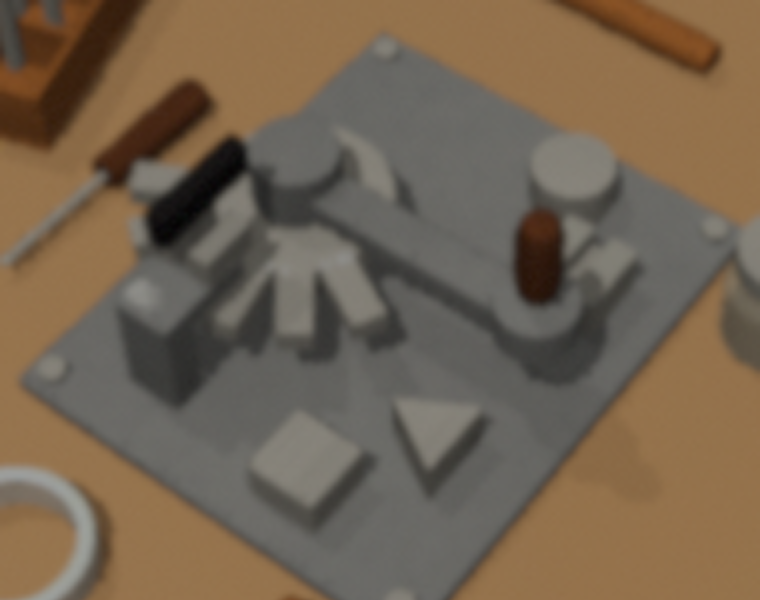

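```bash
cat > geo.py <<'E'
from h import *
off=np.array([165,120])
sc=[onz("top",np.array(p)/4+off,15)[:2] for p in [(210,73),(613,248),(466,575),(53,387)]] # BL(+y back),BR(-y back),FR,FL
c=np.mean(sc,0)
ey=(sc[0]-sc[1]+sc[3]-sc[2]);ey/=np.linalg.norm(ey)
ex=np.array([ey[1],-ey[0]])
O=c+ex*65   # centre is 65 in front of axis
psi=np.arctan2(ex[1],ex[0])
def P(x,y):return O+ex*x+ey*y
E
python3 - <<'E'
from geo import *
print(sc,np.linalg.norm(sc[0]-sc[1]),np.linalg.norm(sc[1]-sc[2]),"O",O,"psi",psi)
r=onz("top",np.array((481,440))/4+off,42)[:2]; print("round",r,"press",[(r-O)@ex,(r-O)@ey],np.degrees(np.arctan2(-(r-O)@ey,-(r-O)@ex)),np.linalg.norm(r-O))
offs=np.array([170,180])
r2,e=tri(np.array((481,440))/4+off,np.array((573,168))/4+offs);print("tri round",r2,e)
T,e=tri((230.3,153.2),(218.9,227.5));print("tri T",T,e,"pred",P(0,75))
print("T ends",[onz("top",np.array(p)/4+off,146)for p in((212,110),(308,152))])
W,e=tri(np.array((259,408))/4+off,np.array((539,220))/4+offs);print("tri wood top",W,e,"pred",P(-160,0))
h=onz("top",np.array((374,200))/4+off,110);print("hub",h)
for n in("top","side"):
  for X in((*P(0,75),135),(*P(-160,0),155)):print(n,(proj(n,X)-(off if n=="top" else offs))*4)
E
```

```text
[array([751.14476235, 220.74533395]), array([661.91462097, -65.89306604]), array([432.82436604,   6.25192419]), array([522.59864884, 292.13063727])] 300.20591346395946 240.18169064702397 O [654.15893375  93.91166918] psi -0.3030325737699742
round [517.76436224   7.05524667] press [np.float64(-104.2605333670105), np.float64(-123.60120733028342)] 49.85157910917154 161.70193960332455
tri round [518.59366849   7.02120233  35.72919171] 0.22808555264285468
tri T [677.53220666 164.44322154 132.58092186] 0.2869339689493831 pred [676.54013163 165.49436249]
T ends [array([684.38903043, 194.59397187, 146.        ]), array([665.02781703, 132.72218677, 146.        ])]
tri wood top [503.1836306  139.59989999 150.53906385] 2.509225672343315 pred [501.44918802 141.65822466]
hub [649.68092231  91.39263412 110.        ]
top [258.94116764 133.18163388]
top [254.29269061 411.36599691]
side [195.86362714 188.87059965]
side [539.00972846 217.50963044]
```

step_arm --commands '[[[-49,-21,0],0,1],[[-49,-21,0],0,1],[[-49,-21,0],0,1],[[-49,-21,0],0,1],[[-49,-21,0],0,1],[[-49,-21,0],0,1],[[-49,-21,0],0,1],[[-49,-21,0],0,1],[[-49,-21,0],0,1],[[-49,-21,0],0,1],[[-49,-21,0],0,1],[[-49,-21,0],0,1],[[0,0,0],0.1,1]]' --force 60

```text
clock: 1.72
eef_pos: [689.5, 156.0, 399.1]
tcp_rot: [-3.136, -0.003, 2.724]
contact_force: [-0.2, 1.5, 0.7]
opening: 1.0
```

```bash
cat > go.py <<'E'
import sys
from rig import *
from scipy.spatial.transform import Rotation as R
import numpy as np
def go(x,y,z,yaw):
    s=sense();r=R.from_euler('xyz',s['tcp_rot'])
    d=r.inv().apply(np.array([x,y,z])-s['eef_pos'])
    w=(-(yaw-s['tcp_rot'][2])+np.pi/2)%np.pi-np.pi/2
    print("t",round(s['clock'],2),"pos",s['eef_pos'].round(1),"rot",s['tcp_rot'].round(3),"q6",s['qpos'][5].round(2),"F",s['contact_force'].round(1),"open",round(s['opening'],3))
    print("tool shift",d.round(1),"turn",round(w,3))
if __name__=="__main__": go(*map(float,sys.argv[1:]))
E
python3 go.py 677 165.2 380 1.268
```

```text
t 1.73 pos [689.5 156.  399.1] rot [-3.136e+00 -3.000e-03  2.724e+00] q6 -0.93 F [-0.2  1.5  0.7] open 1.0
tool shift [15.2  3.5 19.1] turn 1.456
```

step_arm --commands '[[[15,3.5,0],0,1],[[0,0,0],0.18,1],[[0,0,0],0.18,1],[[0,0,0],0.18,1],[[0,0,0],0.18,1],[[0,0,0],0.18,1],[[0,0,0],0.18,1],[[0,0,0],0.18,1],[[0,0,0],0.18,1],[[0,0,0],0.02,1]]'

```text
clock: 2.98
eef_pos: [664.8, 175.8, 396.6]
tcp_rot: [-3.129, 0.008, 1.249]
contact_force: [1.1, -0.7, 0.0]
opening: 1.005
```

```bash
python3 go.py 677 165.2 291 1.268; python3 - <<'E'
from h import *
m=camera_model("wrist");cv2.imwrite("pics/w1.png",grab_frame("wrist"))
print(proj("wrist",(677,165.2,148),m),proj("wrist",(677+.298*35,165.2+.954*35,148),m),proj("wrist",(677-.298*35,165.2-.954*35,148),m))
E
```

```text
t 2.98 pos [664.8 175.8 396.6] rot [-3.129  0.008  1.249] q6 0.58 F [ 1.1 -0.7  0. ] open 1.005
tool shift [ -5.4  16.2 105.5] turn -0.019
[300.04618624 221.35320531] [300.28038912 172.04517803] [299.79190755 266.05773199]
```

View pics/w1.png

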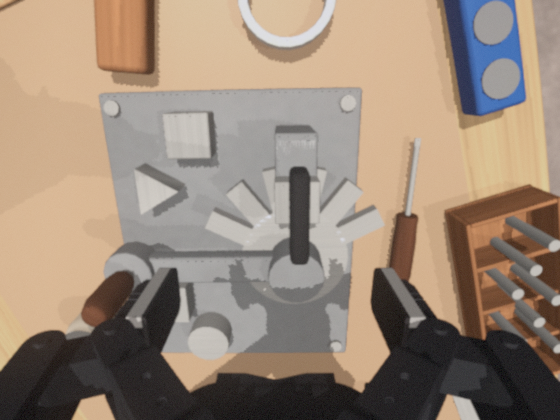

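The wrist view shows the bar at (299, 168–263), within 3 px of the prediction and well centred between the open fingers.

step_arm --commands '[[[-5,16,30],-0.02,1],[[0,0,20],0,1],[[0,0,0],0,1]]'

```text
clock: 3.4
eef_pos: [676.4, 167.5, 345.7]
tcp_rot: [-3.129, 0.007, 1.283]
contact_force: [1.0, -0.9, -0.1]
opening: 0.999
```

```bash
python3 go.py 677 166 291 1.268
```

```text
t 3.4 pos [676.4 167.5 345.7] rot [-3.129  0.007  1.283] q6 0.53 F [ 1.  -0.9 -0.1] open 0.999
tool shift [-0.8  1.7 54.7] turn 0.015
```

step_arm --commands '[[[-0.5,3.5,20],0.015,0.8],[[0,0,20],0,0.6],[[0,0,12],0,0.5],[[0,0,2],0,0.4],[[0,0,0],0,0.35]]'

```text
clock: 4.03
eef_pos: [678.8, 166.5, 288.9]
tcp_rot: [-3.129, 0.007, 1.268]
contact_force: [-0.3, -0.9, -0.1]
opening: 0.351
```

```bash
python3 go.py 679.2 166.5 291 1.268
```

```text
t 4.03 pos [678.8 166.5 288.9] rot [-3.129  0.007  1.268] q6 0.54 F [-0.3 -0.9 -0.1] open 0.351
tool shift [ 0.1  0.4 -2.1] turn 0.0
```

Close the jaws, then lift.

step_arm --commands '[[[0,0,0],0,0],[[0,0,0],0,0],[[0,0,0],0,0],[[0,0,0],0,0]]' --force 60

```text
clock: 4.53
eef_pos: [678.7, 166.5, 289.7]
tcp_rot: [-3.13, 0.007, 1.268]
contact_force: [-0.2, 1.0, -2.8]
opening: 0.156
```

step_arm --commands '[[[0,0,-8],0,0],[[0,0,-8],0,0],[[0,0,-6],0,0],[[0,0,-1],0,0],[[0,0,0],0,0]]'

```text
clock: 5.15
eef_pos: [678.8, 166.6, 312.8]
tcp_rot: [-3.129, 0.007, 1.269]
contact_force: [1.2, 1.4, -9.0]
opening: 0.154
```

```bash
python3 go.py 679.2 166.5 313 -0.25
```

```text
t 5.15 pos [678.8 166.6 312.8] rot [-3.129  0.007  1.269] q6 0.54 F [ 1.2  1.4 -9. ] open 0.154
tool shift [ 0.   0.4 -0.2] turn 1.519
```

step_arm --commands '[[[0,0,0],0.12,0],[[0,0,0],0.12,0],[[0,0,0],0.12,0],[[0,0,0],0,0]]'

```text
clock: 5.65
eef_pos: [678.9, 166.6, 311.9]
tcp_rot: [-3.133, 0.011, 0.899]
contact_force: [1.6, 1.2, -8.5]
opening: 0.154
```

```bash
python3 go.py 678.8 166.6 313 -0.25
```

```text
t 5.65 pos [678.9 166.6 311.9] rot [-3.133  0.011  0.899] q6 0.91 F [ 1.6  1.2 -8.5] open 0.154
tool shift [-0.1 -0.1 -1.1] turn 1.149
```

Turning freely. I'll continue and hold the height.

step_arm --commands '[[[0,0,-0.8],0.14,0],[[0,0,-0.3],0.14,0],[[0,0,-0.3],0.14,0],[[0,0,-0.3],0.14,0],[[0,0,0],0,0]]'

```text
clock: 6.28
eef_pos: [679.1, 166.5, 312.6]
tcp_rot: [-3.14, 0.014, 0.339]
contact_force: [2.1, 0.5, -9.3]
opening: 0.152
```

```bash
python3 go.py 678.8 166.6 313 -0.25
```

```text
t 6.28 pos [679.1 166.5 312.6] rot [-3.14   0.014  0.339] q6 1.47 F [ 2.1  0.5 -9.3] open 0.152
tool shift [-0.2 -0.2 -0.4] turn 0.589
```

step_arm --commands '[[[0,0,-0.3],0.14,0],[[0,0,-0.3],0.14,0],[[0,0,-0.3],0.14,0],[[0,0,-0.3],0.14,0],[[0,0,0],0,0]]'

```text
clock: 6.9
eef_pos: [679.2, 166.3, 313.0]
tcp_rot: [3.135, 0.013, -0.211]
contact_force: [1.8, 0.6, -10.0]
opening: 0.16
```

```bash
python3 -c "
from rig import *;s=sense();print(s['wrist_torque'])"; python3 go.py 678.8 166.6 313 -0.25
```

```text
[ 0.25187515 -0.53519021 -0.02358055]
t 6.9 pos [679.2 166.3 313. ] rot [ 3.135  0.013 -0.211] q6 2.02 F [  1.8   0.6 -10. ] open 0.16
tool shift [-0.4 -0.2  0. ] turn 0.039
```

step_arm --commands '[[[0,0,1.5],0,0],[[0,0,0],0,0.4],[[0,0,0],0,0.4],[[0,0,0],0,0.4],[[0,0,-20],0,0.4],[[0,0,-35],0,0.4],[[0,0,-20],0,0.4],[[0,0,0],0,0.4]]'

```text
clock: 7.9
eef_pos: [681.1, 166.8, 396.5]
tcp_rot: [3.138, 0.007, -0.198]
contact_force: [0.8, -1.2, 0.1]
opening: 0.4
```

```bash
python3 go.py 504 142 385 1.268 ; python3 - <<'E'
from h import *
for n in("side","wrist"):cv2.imwrite(f"pics/{n}2.png",grab_frame(n))
a=cv2.imread("pics/side2.png")[170:300,150:360];b=cv2.imread("pics/wrist2.png")
cv2.imwrite("pics/j2.png",np.hstack([cv2.resize(a,(400,248)),cv2.resize(b,(331,248))]))
E
```

```text
t 7.9 pos [681.1 166.8 396.5] rot [ 3.138  0.007 -0.198] q6 2.01 F [ 0.8 -1.2  0.1] open 0.4
tool shift [-168.7   59.1   13. ] turn -1.466
```

View pics/j2.png

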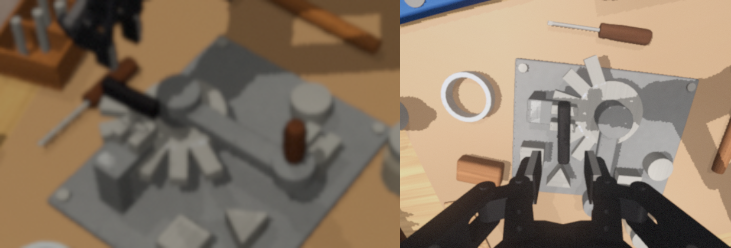

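T-handle is parked crosswise, out of the slot. Now to the wooden handle.

step_arm --commands '[[[-42,15,0],0,0.7],[[-42,15,0],0,0.7],[[-42,15,0],0,0.7],[[-42,14,0],0,0.7],[[0,0,0],0.1,0.7],[[0,0,0],0,0.7]]'

```text
clock: 8.75
eef_pos: [496.4, 140.4, 389.8]
tcp_rot: [3.13, 0.018, -0.3]
contact_force: [0.0, 0.7, 0.0]
opening: 0.698
```

```bash
cat >> go.py <<'E'
def gp(x,y,z,yaw):  # target for grasp point, keeping the tool's tilt
    s=sense();zt=R.from_euler('xyz',s['tcp_rot']).apply([0,0,155]);go(x-zt[0],y-zt[1],z-zt[2],yaw)
E
python3 -c "
from go import *
gp(502,141,137,-.302)"
```

```text
t 8.75 pos [496.4 140.4 389.8] rot [ 3.13   0.018 -0.3  ] q6 2.14 F [0.  0.7 0. ] open 0.698
tool shift [ 9.8 -5.1 97.6] turn 0.002
```

step_arm --commands '[[[9.5,-5,10],0,0.7],[[0,0,15],0,0.7],[[0,0,0],0,0.7]]'

```text
clock: 9.12
eef_pos: [507.8, 142.3, 361.2]
tcp_rot: [3.129, 0.02, -0.296]
contact_force: [0.3, 0.1, 0.2]
opening: 0.701
```

```bash
python3 -c "
from go import *
gp(502,141,137,-.302)
from h import *
m=camera_model('wrist');f=grab_frame('wrist');cv2.imwrite('pics/w3.png',f)
print(proj('wrist',(502,141,155),m),proj('wrist',(502,141,98),m))"
```

```text
t 9.12 pos [507.8 142.3 361.2] rot [ 3.129  0.02  -0.296] q6 2.14 F [0.3 0.1 0.2] open 0.701
tool shift [-0.6  0.2 69.3] turn 0.006
[274.89999351 244.88648853] [273.91942784 210.36864381]
```

View pics/w3.png

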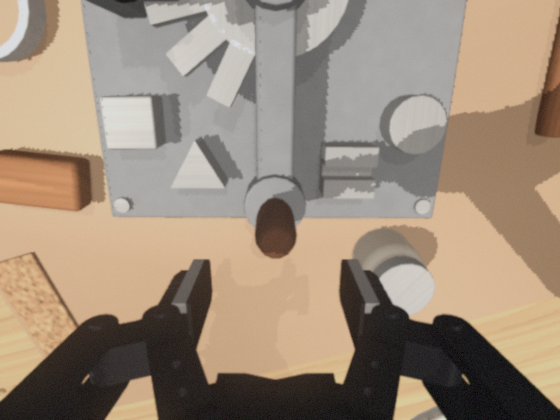

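Handle top is at about (276,237), laterally centred between the fingers. I'll lower the gripper and close it.

step_arm --commands '[[[1.5,0,22],0,0.7],[[0,0,22],0,0.7],[[0,0,18],0,0.6],[[0,0,4],0,0.5],[[0,0,0],0,0.2],[[0,0,0],0,0.2],[[0,0,0],0,0.2],[[0,0,0],0,0.2]]' --force 25

```text
clock: 10.18
eef_pos: [509.5, 141.8, 295.3]
tcp_rot: [3.131, 0.017, -0.295]
contact_force: [1.0, -0.3, -7.9]
opening: 0.29
```

```bash
python3 -c "
from go import *
gp(503,141,137,-.302)"
```

```text
t 10.18 pos [509.5 141.8 295.3] rot [ 3.131  0.017 -0.295] q6 2.13 F [ 1.  -0.3 -7.9] open 0.29
tool shift [-3.2  1.   3.4] turn 0.007
```

step_arm --commands '[[[0.5,12.8,0],-0.08,0.2],[[0.5,12.8,0],-0.08,0.2],[[0.5,12.8,0],-0.08,0.2],[[0.5,12.8,0],-0.08,0.2],[[0,0,0],0,0.2]]'

```text
clock: 10.8
eef_pos: [502.2, 90.4, 295.3]
tcp_rot: [3.138, 0.02, 0.035]
contact_force: [2.1, 0.4, -7.6]
opening: 0.295
```

```bash
cat > arc.py <<'E'
from go import *
import sys
S0=np.array([509.5,141.8]);C=S0+160*np.array([np.cos(.303),-np.sin(.303)])
def arc(a):
    s=sense();v=s['eef_pos'][:2]-C
    print("angle now",np.arctan2(v[1],v[0])-np.arctan2(*(S0-C)[::-1]) ,"r",np.linalg.norm(v),"turned",s['tcp_rot'][2]+.295)
    c,d=np.cos(a),np.sin(a);t=C+np.array([[c,-d],[d,c]])@(S0-C);go(*t,295.3,-.295+a)
arc(float(sys.argv[1]))
E
python3 arc.py .6; python3 arc.py 0.8727
```

```text
angle now -5.957525657500465 r 160.01480247397626 turned 0.33019595881953673
t 10.8 pos [502.2  90.4 295.3] rot [3.138 0.02  0.035] q6 1.71 F [ 2.1  0.4 -7.6] open 0.295
tool shift [ 5.5 43.4  0. ] turn -0.27
angle now -5.957525657500465 r 160.01480247397626 turned 0.33019595881953673
t 10.8 pos [502.2  90.4 295.3] rot [3.138 0.02  0.035] q6 1.71 F [ 2.1  0.4 -7.6] open 0.295
tool shift [22.3 83.5 -0.1] turn -0.543
```

step_arm --commands '[[[0.5,12.5,0],-0.078,0.2],[[0.5,12.5,0],-0.078,0.2],[[0.5,12.5,0],-0.078,0.2],[[0.5,12.5,0],-0.078,0.2],[[0.5,12.5,0],-0.078,0.2],[[0.5,12.5,0],-0.078,0.2],[[0,0,0],0,0.2]]'

```text
clock: 11.68
eef_pos: [521.6, 20.6, 295.4]
tcp_rot: [-3.133, 0.022, 0.505]
contact_force: [-0.5, -0.3, -6.5]
opening: 0.294
```

```bash
python3 arc.py 0.8727
```

```text
angle now -5.49882428507642 r 158.62259081830936 turned 0.7995442401918158
t 11.68 pos [521.6  20.6 295.4] rot [-3.133  0.022  0.505] q6 1.11 F [-0.5 -0.3 -6.5] open 0.294
tool shift [-1.1 14.1 -0. ] turn -0.073
```

step_arm --commands '[[[-0.8,14,0],-0.073,0.2],[[0,0,0],0,0.2]]'

```text
clock: 11.92
eef_pos: [527.9, 9.5, 295.4]
tcp_rot: [-3.131, 0.019, 0.573]
contact_force: [-1.3, -2.3, -4.7]
opening: 0.289
```

```bash
python3 arc.py 0.8727
```

```text
angle now -5.418078074130864 r 158.71842654423799 turned 0.8681765570199804
t 11.93 pos [527.9   9.5 295.4] rot [-3.131  0.019  0.573] q6 1.01 F [-1.3 -2.3 -4.7] open 0.289
tool shift [-1.3  1.2  0.1] turn -0.005
```

step_arm --commands '[[[-1,1.2,0],0,0.2],[[0,0,0],0,0.2],[[0,0,0],0,0.7],[[0,0,0],0,0.7],[[0,0,0],0,0.7],[[0,0,-40],0,0.7],[[0,0,-50],0,0.7],[[0,0,-10],0,0.5],[[0,0,0],0,0.4]]'

```text
clock: 13.05
eef_pos: [529.7, 9.6, 399.3]
tcp_rot: [-3.131, 0.017, 0.565]
contact_force: [0.6, 0.1, 0.0]
opening: 0.398
```

```bash
python3 -c "
from go import *
go(681.1,166.8,390,-.2)
from h import *
f=grab_frame('side');g=grab_frame('wrist')
cv2.imwrite('pics/j4.png',np.hstack([cv2.resize(f[170:300,150:360],(420,260)),cv2.resize(g,(347,260))]))
m=camera_model('wrist');cv2.imwrite('pics/w4.png',g)
print(proj('wrist',(518.5,8,155),m)*.62+[420,0])"
```

```text
t 13.05 pos [529.7   9.6 399.3] rot [-3.131  0.017  0.565] q6 1.02 F [0.6 0.1 0. ] open 0.398
tool shift [212.2 -51.5   6.2] turn 0.765
[588.23793417 140.62369191]
```

View pics/j4.png

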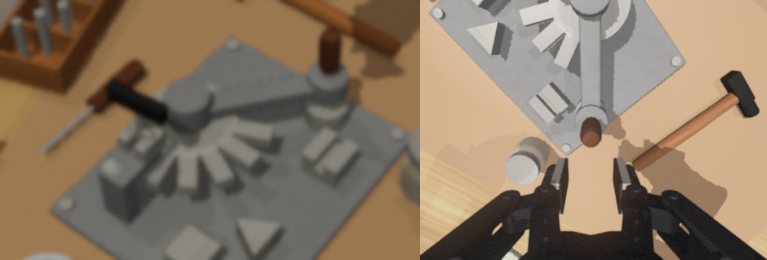

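The side view shows the punch standing over the round anvil, with the T-handle still parked crosswise. Returning to the T-handle.

step_arm --commands '[[[42,-10,0],0,0.4],[[42,-10,0],0,0.4],[[42,-10,0],0,0.4],[[42,-10,0],0,0.4],[[42,-10,0],0,0.4],[[0,0,0],0.17,0.4],[[0,0,0],0.17,0.4],[[0,0,0],0.17,0.4],[[0,0,0],0.17,0.4],[[0,0,0],0.1,0.4],[[0,0,0],0,0.4]]'

```text
clock: 14.52
eef_pos: [680.8, 168.9, 369.3]
tcp_rot: [3.122, 0.05, -0.241]
contact_force: [-0.4, -0.1, -0.3]
opening: 0.398
```

```bash
python3 -c "
from go import *
gp(680,167,157,-.211)"
```

```text
t 14.53 pos [680.8 168.9 369.3] rot [ 3.122  0.05  -0.241] q6 2.05 F [-0.4 -0.1 -0.3] open 0.398
tool shift [10.3 -2.2 57. ] turn -0.03
```

step_arm --commands '[[[7,0,20],-0.03,0.4],[[0,0,18],0,0.4],[[0,0,0],0,0.4]]'

```text
clock: 14.9
eef_pos: [685.1, 166.5, 325.1]
tcp_rot: [3.122, 0.055, -0.204]
contact_force: [-0.8, 0.3, -0.0]
opening: 0.4
```

```bash
python3 -c "
from go import *
gp(677,165.7,156,-.211)"
```

```text
t 14.9 pos [685.1 166.5 325.1] rot [ 3.122  0.055 -0.204] q6 2.01 F [-0.8  0.3 -0. ] open 0.4
tool shift [ 1.5 -0.9 14.3] turn 0.007
```

step_arm --commands '[[[1.2,-0.8,8],0,0.4],[[0,0,6],0,0.4],[[0,0,0],0,0.4],[[0,0,0],0,0],[[0,0,0],0,0],[[0,0,0],0,0],[[0,0,0],0,0]]' --force 40

```text
clock: 15.78
eef_pos: [685.9, 167.1, 310.8]
tcp_rot: [3.123, 0.054, -0.203]
contact_force: [0.6, 0.3, -2.8]
opening: 0.156
```

```bash
python3 -c "
from go import *
gp(677,165.7,156,-.211)"
```

```text
t 15.78 pos [685.9 167.1 310.8] rot [ 3.123  0.054 -0.203] q6 2.01 F [ 0.6  0.3 -2.8] open 0.156
tool shift [-0.1  0.2  0.1] turn 0.008
```

Gripped (opening 0.156, as the first time). I'll lift 1 mm and twist back anticlockwise.

step_arm --commands '[[[0,0,-1.5],0,0],[[0,0,0],-0.12,0],[[0,0,0],-0.12,0],[[0,0,0],-0.12,0],[[0,0,0],-0.12,0],[[0,0,0],0,0]]'

```text
clock: 16.52
eef_pos: [686.1, 166.9, 310.8]
tcp_rot: [-3.134, 0.057, 0.292]
contact_force: [0.1, 1.2, -3.6]
opening: 0.157
```

```bash
python3 -c "
from go import *
gp(677,165.7,157,1.285)"
```

```text
t 16.52 pos [686.1 166.9 310.8] rot [-3.134  0.057  0.292] q6 1.51 F [ 0.1  1.2 -3.6] open 0.157
tool shift [-0.2 -0.3 -0.9] turn -0.993
```

step_arm --commands '[[[0,0,-1],-0.13,0],[[0,0,-0.3],-0.13,0],[[0,0,-0.3],-0.13,0],[[0,0,-0.3],-0.13,0],[[0,0,0],0,0]]'

```text
clock: 17.15
eef_pos: [686.3, 167.0, 310.7]
tcp_rot: [-3.108, 0.047, 0.813]
contact_force: [0.9, 0.7, -3.9]
opening: 0.158
```

```bash
python3 -c "
from go import *
gp(677,165.7,157,1.285);print(sense()['wrist_torque'])"
```

```text
t 17.15 pos [686.3 167.  310.7] rot [-3.108  0.047  0.813] q6 0.99 F [ 0.9  0.7 -3.9] open 0.158
tool shift [-0.1 -0.7 -1.1] turn -0.472
[-0.46460657 -0.56114854  0.04089641]
```

step_arm --commands '[[[0,0,-0.5],-0.13,0],[[0,0,-0.3],-0.13,0],[[0,0,-0.3],-0.12,0],[[0,0,-0.3],-0.08,0],[[0,0,0],0,0]]'

```text
clock: 17.77
eef_pos: [686.3, 167.4, 309.7]
tcp_rot: [-3.092, 0.029, 1.262]
contact_force: [1.6, 0.8, -8.3]
opening: 0.159
```

```bash
python3 -c "
from go import *
gp(677,165.7,157,1.285);print(sense()['wrist_torque'])"
```

```text
t 17.77 pos [686.3 167.4 309.7] rot [-3.092  0.029  1.262] q6 0.55 F [ 1.6  0.8 -8.3] open 0.159
tool shift [ 0.  -0.8 -2. ] turn -0.023
[-0.42695314 -1.14952165 -0.03019004]
```

The full spring load (8.3 N) is now on the gripper, so the pin is over its slot. I'll nudge to the stop, lower it and release.

step_arm --commands '[[[0,0,0],-0.02,0],[[0,0.2,5],0,0],[[0,0.3,6],0,0],[[0,0.3,6],0,0],[[0,0.2,4],0,0],[[0,0,0],0,0]]'

```text
clock: 18.52
eef_pos: [686.2, 167.5, 290.1]
tcp_rot: [-3.092, 0.027, 1.275]
contact_force: [-2.5, 2.4, -5.0]
opening: 0.157
```

```bash
python3 -c "
from go import *
gp(677,165.7,135,1.285);print(sense()['wrist_torque'])"
```

```text
t 18.52 pos [686.2 167.5 290.1] rot [-3.092  0.027  1.275] q6 0.53 F [-2.5  2.4 -5. ] open 0.157
tool shift [-0.2 -0.5  0.4] turn -0.01
[-0.28131562 -0.42467428 -0.08798398]
```

step_arm --commands '[[[0,0,0],0,0.4],[[0,0,0],0,0.4],[[0,0,0],0,0.4],[[0,0,0],0,0.4],[[0,0,-30],0,0.4],[[0,0,-50],0,0.4],[[0,0,-50],0,0.4],[[0,0,-50],0,0.4],[[0,0,0],0,0.4]]'

```text
clock: 19.65
eef_pos: [696.9, 168.7, 475.4]
tcp_rot: [-3.092, 0.027, 1.274]
contact_force: [0.3, -0.5, -0.2]
opening: 0.402
```

```bash
python3 - <<'E'
from geo import *
f=grab_frame('side');g=grab_frame('top')
a=cv2.imread("pics/side0.png")
def blob(n,im,x,y,w,h):
    c=im[y:y+h,x:x+w].astype(int);k,l,st,ce=cv2.connectedComponentsWithStats((c.max(2)<45).astype(np.uint8))
    for i in range(1,k):
        if st[i,4]>60: print(n,(ce[i]+[x,y]).round(1),st[i])
blob("before",a,195,200,70,60);blob("now",f,195,200,70,60)
print("T proj z135,156",proj("side",(*P(0,75),135)),proj("side",(*P(0,75),156)))
for d in(47,50,53):
    t=np.radians(d);print(d,"wood top side px (crop*4)",(proj("side",(*P(-160*np.cos(t),-160*np.sin(t)),155))-[190,180])*4)
cv2.imwrite("pics/s5.png",cv2.resize(f[180:300,190:340],None,fx=4,fy=4,interpolation=cv2.INTER_CUBIC))
cv2.imwrite("pics/t5.png",g)
print(sense()['contact_force'],sense()['clock'])
E
```

```text
before [218.4 228.5] [ 12  15  25  27 281]
now [218.7 228.1] [ 12  15  25  27 259]
T proj z135,156 [218.96590678 227.21764991] [218.02993783 220.5472205 ]
47 wood top side px (crop*4) [505.46960777  35.09731051]
50 wood top side px (crop*4) [501.48414357  24.05156262]
53 wood top side px (crop*4) [496.7527122   13.25207629]
[-0.43265602  0.19364196 -0.36637627] 19.75
```

View pics/s5.png

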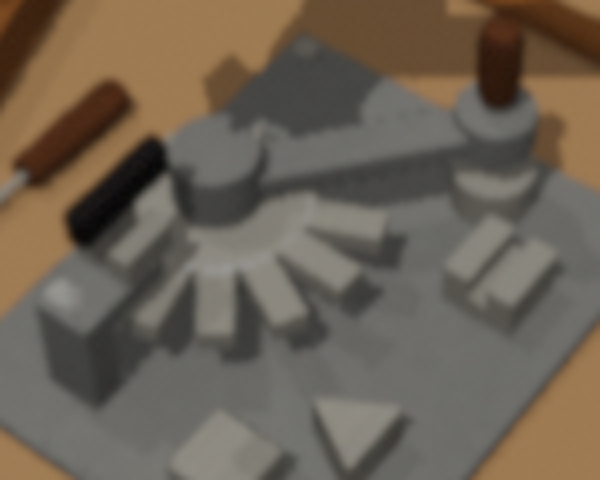

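View pics/t5.png

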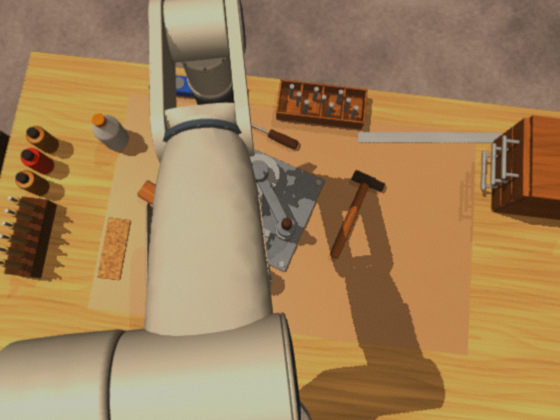

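The T-handle is back at its start pixels (218.7,228.1 against 218.4,228.5). The wooden handle top is at about (501,27), where the 50° prediction was (501,24). One subpixel check that it is home before handing in.

```bash
python3 - <<'E'
from h import *
a=cv2.imread("pics/side0.png");b=np.mean([grab_frame("side") for _ in range(4)],0).astype(np.uint8)
T=lambda im:cv2.min(cv2.cvtColor(im,6),np.uint8(70))
t=T(a)[211:246,203:235]
for nm,im in(("now",b),("parked",cv2.imread("pics/side2.png"))):
    r=cv2.matchTemplate(T(im)[205:252,197:241],t,cv2.TM_SQDIFF_NORMED);y,x=np.unravel_index(r.argmin(),r.shape)
    s=lambda l,c,h:(l-h)/(2*(l-2*c+h))
    print(nm,x-6,y-6,r.min()) if not(0<x<r.shape[1]-1 and 0<y<r.shape[0]-1) else print(nm,"shift px",x-6+s(r[y,x-1],r[y,x],r[y,x+1]),y-6+s(r[y-1,x],r[y,x],r[y+1,x]),r.min())
E
```

```text
Traceback (most recent call last):
cv2.error: OpenCV(4.12.0) :-1: error: (-5:Bad argument) in function 'min'
> Overload resolution failed:
>  - src2 is not a numpy array, neither a scalar
>  - Expected Ptr<cv::UMat> for argument 'src2'
```

```bash
python3 - <<'E'
from h import *
a=cv2.imread("pics/side0.png");b=np.mean([grab_frame("side") for _ in range(4)],0).astype(np.uint8)
T=lambda im:np.minimum(cv2.cvtColor(im,6),70)
t=T(a)[211:246,203:235]
s=lambda l,c,h:(l-h)/(2*(l-2*c+h))
r=cv2.matchTemplate(T(b)[205:252,197:241],t,cv2.TM_SQDIFF_NORMED);y,x=np.unravel_index(r.argmin(),r.shape)
print("shift px",x-6+s(r[y,x-1],r[y,x],r[y,x+1]),y-6+s(r[y-1,x],r[y,x],r[y+1,x]),r.min())
E
```

```text
shift px 0.07606044411659241 0.05720590800046921 0.0055736178
```

Bar shift since the start is under 0.1 px (about 0.3 mm), so the plunger is home. Handing in.

```bash
python3 -c "
from rig import *
print(sign_off())"
```

```text
the job is handed in; nothing more can be done
None
```

The press is set up on its round anvil and the job is handed in, at about 20 s of the 70 s allowed. I pulled the T-handle up about 23 mm and turned it about 1.48 rad clockwise, so it stayed parked. I then swung the arm to +50°, where the punch stands over the round anvil. Last, I twisted the T-handle back, lowered the plunger home, let go and moved clear.

**Last checks:**
- **Plunger:** the T-handle was within 0.1 px (about 0.3 mm) of its starting home position in the side view.
- **Arm:** the wooden handle's top was within about 1 camera pixel of where the 50° stop puts it, and the side view showed the punch over the round anvil.
- **Gripper:** it was touching nothing, and the force readings were near zero.
- **Loose things:** the robot touched none of them. In the final top view the robot arm hid some of them (tape roll, jar and most of the block), so I couldn't confirm those by sight there.

I did not push on the arm to test the lock; that it is locked is inferred from the plunger being home. The tool had tilted about 3° by the second grasp, and the release was still clean.

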